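Snap the storage box lid shut, side by side

TASK

The lid of the grey storage box is on, but the white rim sections along its four sides still stand up: press them down one at a time, working round the lid, until each has clicked fully shut. Only press: do not pick up, tip or shove the box, and leave the earbud case, the battery and the tape roll where they are.

Things in the scene. Friction and masses are not known exactly. Their poses are not given: they have to be found in the camera images.
- box: Grey storage box, loose, 130 (x) by 170 mm (y), 1.3 kg; origin centre of underside, z up. Its lid: recessed blue centre panel (top 60 mm above desk), four fixed blue corners 24 mm square (top 68 mm), and between them along each edge a white rim section that snaps down on its own: standing up its top is at 76 mm and an orange seal shows below it; shut, it is level with the corners.
- near_side_top (a point): Middle of the top face of the white rim section on the box's -x side (in the box's frame x = -53 mm, y = 0), where three small blue ribs mark the place to press. The section is 119 mm long (along the box's y) and 24 mm wide; the point moves down with it. Axes as the box's.
- near_side (a joint): How far the white rim section on the box's -x side is pressed down, m: 0 standing up, 0.008 fully shut. It slides straight down; it resists with about 5 to 10 N at first and less further down, then beyond half-way it snaps down by itself and stays; let go before half-way, it springs back up.
- far_side_top (a point): Middle of the top face of the white rim section on the box's +x side (in the box's frame x = +53 mm, y = 0), where three small blue ribs mark the place to press. The section is 119 mm long (along the box's y) and 24 mm wide; the point moves down with it. Axes as the box's.
- far_side (a joint): How far the white rim section on the box's +x side is pressed down, m: 0 standing up, 0.008 fully shut. It slides straight down; it resists with about 5 to 10 N at first and less further down, then beyond half-way it snaps down by itself and stays; let go before half-way, it springs back up.
- left_side_top (a point): Middle of the top face of the white rim section on the box's +y side (in the box's frame x = 0, y = +73 mm), where three small blue ribs mark the place to press. The section is 79 mm long (along the box's x) and 24 mm wide; the point moves down with it. Axes as the box's.
- left_side (a joint): How far the white rim section on the box's +y side is pressed down, m: 0 standing up, 0.008 fully shut. It slides straight down; it resists with about 5 to 10 N at first and less further down, then beyond half-way it snaps down by itself and stays; let go before half-way, it springs back up.
- right_side_top (a point): Middle of the top face of the white rim section on the box's -y side (in the box's frame x = 0, y = -73 mm), where three small blue ribs mark the place to press. The section is 79 mm long (along the box's x) and 24 mm wide; the point moves down with it. Axes as the box's.
- right_side (a joint): How far the white rim section on the box's -y side is pressed down, m: 0 standing up, 0.008 fully shut. It slides straight down; it resists with about 5 to 10 N at first and less further down, then beyond half-way it snaps down by itself and stays; let go before half-way, it springs back up.
- earbud_case: White earbud case lying on the desk, loose, 46 x 60 x 22 mm; origin at the centre of its underside. Bystander.
- battery_a: Green and white battery lying on the desk, loose, 15 x 50 x 15 mm; origin at the centre of its underside. Bystander.
- washi_1: Pinkish-brown roll of paper tape lying flat, loose, 37 mm across, 15 mm high; origin at the centre of its underside. Bystander.

How it is judged:
By the outcome, as a careful person would: the job done as asked, in the order asked, and still so for the second after the job is handed in, with the robot touching nothing.
It also fails if it takes over 45 s, if anything falls off the work surface, if the arm or the gripper's body presses on something with over 40 N, if the wrist force passes 120 N, or if a joint passes its speed limit or range.

ROBOT

A 6-joint arm with a two-finger parallel gripper is mounted at the origin on a cart in front of the work surface, level with it; the furniture and walls round the work are solid. World frame = base frame: x ahead of the robot, y to its left, z up, the work surface at z = 0. Lengths are in mm, angles in rad, forces in N, time in s.
With the tool pointing down it reaches from about 275 to 750 mm from the base axis. Payload 10.2 kg.
Tool frame: the origin (TCP) lies at the very end of the fingers, on their centre line; the grasp point (between the pads) lies 19 mm behind it; z points along the fingers, y is the line along which they close (so a half turn about z gives the same grasp; the last joint's range is limited). The gripper opens to 85 mm and grips with 20 to 120 N. Pads are 22 mm wide; open, the fingers measure 114 mm over their backs; the gripper's body (76 mm by 85 mm) begins 54 mm behind the grasp point. The pads swing forward as they close: fully open they stand 13 mm farther back than shut.
Start: joints at [-1.557, 0.313, 1.498, -0, 1.331, -0.223], TCP at [123.148, -510.358, 231.294] pointing down, gripper open.
Joint ranges: [-2.94, 2.94], [-0.97, 2.17], [0.19, 2.56], [-1.23, 4.37], [0.02, 3.11], [-2.88, 2.88]. Speed limits (rad/s): [2.39, 2.39, 3.01, 3.14, 3.14, 3.14].

INTERFACE

Orientations are given as a unit quaternion [w, x, y, z].
In Python, from rig import ctrl, optics gives the robot as it stands. The module is installed in compiled form; this text tells all that it offers.
- The arm moves only by the shell command python3 -m handwheel 'ROWS' [FORCE]. ROWS is JSON, a list that holds one entry, the list of rows, each a list of 5 numbers: the gripper command: -1 is fully open, 1 is shut, values between are in proportion, then the shift along the world's x, y, z in units of 50 mm (1.0 is 50 mm), then the turn about the world's z in units of 8 degrees (1.0 is 8 degrees). In form: [[[gripper, tx, ty, tz, twist], ...]]. A call has 1 to 10 rows; each row shifts and turns the commanded pose from where the row before left it; what a row does not reach is not made up. A row lasts 1/10 s, in which the tool goes at most 50 mm and 8.59 degrees, less where a joint would pass 70% of its speed; a pose out of reach is approached as far as the arm can. A call is refused whole if a number of a shift passes 1 or a number of a turn 1, either way. A call with a gripper value outside its range is refused whole. The fingers move at their own pace and stop on an object; FORCE is the grip in N (left out, the last holds). Time passes only in rows, so rows that do not move let the fingers close. It gives the time, the measured TCP pose, the force, the opening and the grip force at its end, in the units of the state.
- ctrl.sense(): the state, without advancing time (a new reading comes with each control period).
- optics.capture(name): name is "side" or "top"; returns a dict with "img" (400x640x3 uint8, blue, green, red), "K" (3x3 intrinsics, pixels), "dist_coeffs" ([k1, k2, p1, p2, k3] as OpenCV has them; the pictures are not rectified), "R" (3x3) and "t" (3): a world point X has camera coordinates R X + t. Camera axes: x right, y down, z forward; pixel columns grow to the right and rows downward; lengths in mm; the calibration is good to about 2 mm. A picture is of the moment at which its call begins. There is no depth.
- ctrl.finish_job(): hands the job in; it is judged then, once.
The state is a dict: "time_s": time; "joints": joint angles; "dq": joint speeds; "tau": joint torques, N m; "eef_pos": TCP position; "ee_rot": TCP orientation; "force": force on the tool from outside, world axes, zero at the start; "wrist_torque": the same for the moment, N m; "grip_width": opening from 0.0 (shut) to 1.0 (fully open); "grip_force": force on a finger pad.
Only numpy, scipy, OpenCV 4.12 (cv2) and the standard library are available. Lean on these libraries where they do the work, as an engineer would, in place of code of your own. Each camera call takes 0.05 s, during which the arm holds its last target. There are 200 camera calls.

## Working session

There is one attempt and no reset: what is moved stays moved. The work goes in short steps, Python scripts to look and compute and a shell command to move; the robot and the scene stay as the last step left them, time stands still between calls to the robot, and variables do not carry over. Pictures are saved under pics/ and viewed, at most 10 in all, crops included, and the job is handed in when it is done.

```bash
mkdir -p pics; python3 - <<'E'
from rig import ctrl, optics
import cv2
s=ctrl.sense();print(s)
for n in("top","side"):
    c=optics.capture(n);cv2.imwrite(f"pics/{n}0.png",c["img"]);print(n,c["K"],c["dist_coeffs"],c["R"],c["t"])
E
```

```text
{'time_s': 0.0, 'joints': array([-1.55742372e+00,  3.13487058e-01,  1.49844096e+00,  6.21144064e-06,
        1.33101614e+00, -2.23387689e-01]), 'dq': array([ 0.00011146,  0.00033733, -0.00078431,  0.00089419,  0.0011632 ,
        0.00128891]), 'tau': array([-2.04847056e-03, -4.12263644e+01, -2.59745264e+01, -2.89506679e-04,
        4.10030087e-03,  1.15708019e-06]), 'eef_pos': array([ 123.13354159, -510.08733861,  230.71465989]), 'ee_rot': array([-6.71713192e-04,  9.93001110e-01,  1.18103084e-01,  7.38284282e-05]), 'force': array([-0.72489474,  0.34547027, -0.78525186]), 'wrist_torque': array([-0.00769763, -0.01705812, -0.00057304]), 'grip_force': 0.0, 'grip_width': 0.9973154998715408}
top [[466.42376738   0.         320.77731865]
 [  0.         466.42376738 198.69822443]
 [  0.           0.           1.        ]] [-0.09634999  0.          0.          0.          0.        ] [[-0.02951568 -0.99916096 -0.02839372]
 [-0.98137868  0.03436087 -0.1889847 ]
 [ 0.18980177  0.02228698 -0.98156945]] [ -7.83980843 540.07877808 955.06623016]
side [[390.47782485   0.         320.39250712]
 [  0.         390.47782485 197.15267094]
 [  0.           0.           1.        ]] [-0.07950358  0.          0.          0.          0.        ] [[ 0.96815919 -0.25011353 -0.01053603]
 [-0.14483922 -0.52533422 -0.83847812]
 [ 0.20417979  0.81330633 -0.5448334 ]] [-538.83314438  107.67013454  798.587948  ]
```

View pics/top0.png

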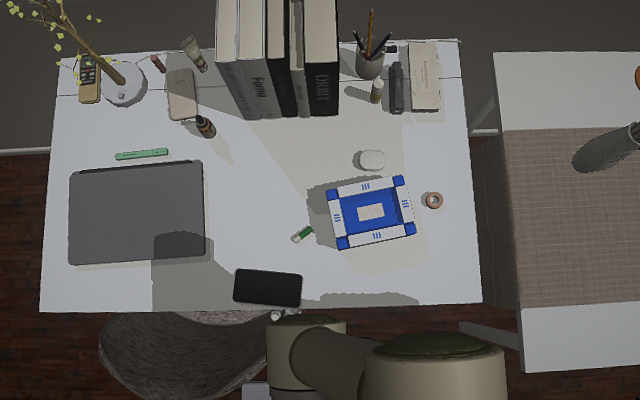

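View pics/side0.png

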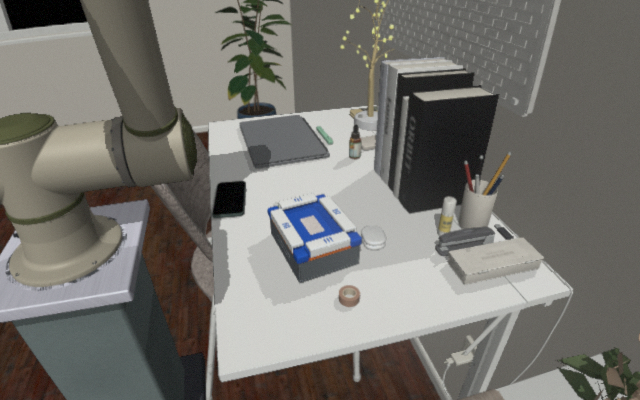

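The top view shows the box at about (371,212), with ribs at about (366,186), (336,215), (377,236) and (405,209). The earbud case is at (372,160), the tape roll at (433,200) and the battery at (302,235). Next I'll locate the ribs by mask.

```bash
cat > h.py <<'E'
from rig import ctrl, optics
import cv2, numpy as np
def ray(c,uv,z):
    p=cv2.undistortPoints(np.array([[uv]],float),c["K"],np.array(c["dist_coeffs"]))[0,0]
    C=-c["R"].T@c["t"]; d=c["R"].T@np.array([p[0],p[1],1]); return C+d*(z-C[2])/d[2]
def proj(c,X):
    return cv2.projectPoints(np.array(X,float).reshape(-1,1,3),cv2.Rodrigues(np.array(c["R"]))[0],np.array(c["t"],float),c["K"],np.array(c["dist_coeffs"]))[0][:,0]
E
python3 - <<'E'
from h import *
c=optics.capture("top");im=c["img"].astype(int)
b=((im[:,:,0]-im[:,:,2]>50)).astype(np.uint8); b[:165]=0;b[260:]=0;b[:,:318]=0;b[:,425:]=0
for q in (366,186),(336,215),(377,236),(405,209):
    m=np.zeros_like(b);cv2.circle(m,q,8,1,-1)
    n,l,st,ce=cv2.connectedComponentsWithStats(b*m)
    print(q,[(st[i,4],ce[i].round(1).tolist()) for i in range(1,n)])
y,x=np.where(b); r=cv2.minAreaRect(np.stack([x,y],1).astype(np.float32)); print(r,cv2.boxPoints(r).round(1).tolist())
for p in cv2.boxPoints(r): print(ray(c,p,68).round(1))
print(ray(c,(372,160),11),ray(c,(433,200),8),ray(c,(302,235),8))
cv2.imwrite("pics/crop.png",cv2.resize(c["img"][160:260,310:450],None,fx=5,fy=5,interpolation=0))
E
```

```text
(366, 186) [(np.int32(6), [367.7, 184.8]), (np.int32(8), [362.4, 186.8]), (np.int32(8), [365.1, 186.1]), (np.int32(12), [367.2, 192.8])]
(336, 215) [(np.int32(15), [342.5, 213.3]), (np.int32(7), [336.1, 214.6]), (np.int32(7), [336.4, 217.4]), (np.int32(7), [337.3, 220.3])]
(377, 236) [(np.int32(2), [374.5, 229.0]), (np.int32(1), [377.0, 228.0]), (np.int32(8), [373.5, 235.5]), (np.int32(7), [376.4, 235.1]), (np.int32(8), [379.4, 234.8])]
(405, 209) [(np.int32(8), [404.6, 203.0]), (np.int32(7), [405.7, 205.7]), (np.int32(22), [398.9, 210.7])]
((370.80731201171875, 211.43414306640625), (60.55390548706055, 80.17980194091797), 77.90524291992188) [[325.29998779296875, 190.1999969482422], [403.70001220703125, 173.39999389648438], [416.3999938964844, 232.60000610351562], [338.0, 249.39999389648438]]
[554.3 -35.7  68. ]
[ 585.2 -204.6   68. ]
[ 457.2 -223.2   68. ]
[427.7 -58.1  68. ]
[ 633.05915365 -143.71521126   11.        ] [ 536.12424408 -276.44912086    8.        ] [467.23345105  19.91098043   8.        ]
```

View pics/crop.png

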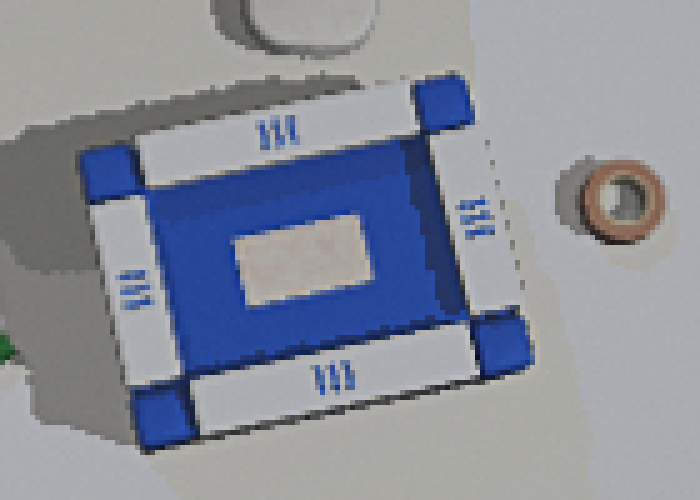

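The crop shows all four sections up, with three ribs on each, at full-image pixels (365.1,186.1), (336.5,217.4), (376.4,235.1) and (404.6,203).

```bash
python3 - <<'E'
from h import *
c=optics.capture("top")
P=[ray(c,p,76) for p in [(376.4,235.1),(336.5,217.4),(365.1,186.1),(404.6,203)]]
n,l,f,r=P
for p in P: print(p.round(1))
print(np.linalg.norm(f-n),np.linalg.norm(l-r),(n+f)/2,(l+r)/2)
a1=np.arctan2(*(f-n)[[1,0]]);a2=np.arctan2(*(l-r)[[1,0]])-np.pi/2
print(np.degrees([a1,a2]))
a=(106*a1+146*a2)/252;C=np.mean(P,0)
for x,y in[(-53,0),(0,73),(53,0),(0,-73)]: print((C[:2]+[x*np.cos(a)-y*np.sin(a),x*np.sin(a)+y*np.cos(a)]).round(1))
q=ctrl.sense()["ee_rot"];from scipy.spatial.transform import Rotation as R
M=R.from_quat(q[[1,2,3,0]]).as_matrix();print(np.degrees(np.arctan2(M[1,1],M[0,1])))
E
```

```text
[ 454.1 -138.6   76. ]
[493.9 -57.4  76. ]
[ 558.6 -120.2   76. ]
[ 519.5 -201.2   76. ]
106.15048733628221 146.01652375481214 [ 506.32265499 -129.40585861   76.        ] [ 506.68892333 -129.31233566   76.        ]
[10.03019257 10.07357056]
[ 454.3 -138.6]
[493.8 -57.5]
[ 558.7 -120.1]
[ 519.3 -201.2]
-76.43234752353598
```

```bash
python3 -m handwheel '[[[1,0.78,0.6,0,-0.2],[1,0.78,0.6,0,-0.2],[1,0.78,0.6,0,0],[1,0.78,0.6,0,0],[1,0.78,0.6,0,0],[1,0.78,0.6,0,0],[1,0.78,0.6,0,0],[1,0.78,0.6,0,0],[1,0.78,0.6,0,0],[1,0,0,0,0]]]' 40
```

```text
time_s: 1.2
eef_pos: [477.2, -236.7, 230.9]
ee_rot: [-0.001, 0.996, 0.093, 0.0]
force: [-1.1, -0.6, -0.3]
grip_width: -0.004
grip_force: 0.0
```

```bash
python3 -m handwheel '[[[1,0.42,0.36,-0.3,0],[1,0.42,0.36,-0.3,0],[1,0,0,-0.7,0],[1,0,0,-0.7,0],[1,0,0,-0.5,0],[1,0,0,-0.2,0],[1,0,0,0,0]]]'
python3 - <<'E'
from h import *
for n in("top","side"):
    c=optics.capture(n);u,v=proj(c,[[519,-201,76]])[0].astype(int);print(n,u,v)
    globals()[n]=cv2.resize(c["img"][v-55:v+55,u-70:u+70],None,fx=2.8,fy=2.8)
cv2.imwrite("pics/a.png",np.hstack([top,side]))
E
```

```text
time_s: 1.9
eef_pos: [515.5, -204.5, 95.6]
ee_rot: [-0.001, 0.996, 0.09, -0.001]
force: [-0.4, -0.3, 1.1]
grip_width: 0.001
grip_force: 0.0
top 404 203
side 327 238
```

View pics/a.png

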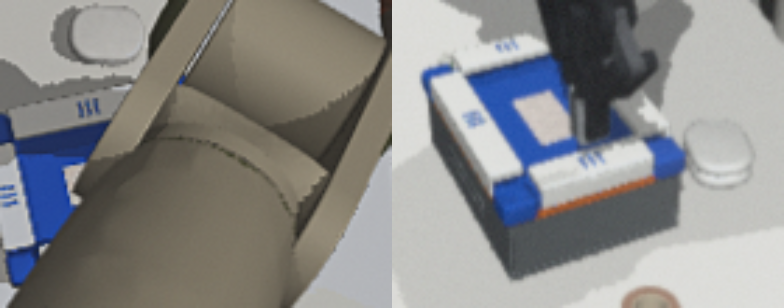

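The side view shows the shut fingertips at crop (593,140), just above the rib marks at (592,160). That leaves about 4 mm in x and 3 mm in y to correct before pressing.

```bash
python3 -m handwheel '[[[1,0.08,0.06,-0.16,0],[1,0,0,-0.16,0],[1,0,0,-0.06,0],[1,0,0,-0.05,0],[1,0,0,-0.05,0],[1,0,0,0,0]]]'
python3 -m handwheel '[[[1,0,0,-0.04,0],[1,0,0,-0.04,0],[1,0,0,0,0]]]'
```

```text
time_s: 2.6
eef_pos: [520.1, -201.4, 72.0]
ee_rot: [0.0, 0.996, 0.09, -0.0]
force: [0.4, -0.5, 0.7]
grip_width: 0.003
grip_force: 0.0
time_s: 2.9
eef_pos: [520.2, -201.4, 68.2]
ee_rot: [0.0, 0.996, 0.09, 0.0]
force: [0.6, 0.0, -0.0]
grip_width: 0.002
grip_force: 0.0
```

```bash
python3 -m handwheel '[[[1,0,0,-0.02,0],[1,0,0,0,0]]]'; python3 -m handwheel '[[[1,0,0,-0.02,0],[1,0,0,0,0]]]'
```

```text
time_s: 3.1
eef_pos: [520.3, -201.5, 68.0]
ee_rot: [0.0, 0.996, 0.09, 0.0]
force: [-2.0, 0.1, 6.7]
grip_width: -0.0
grip_force: 3.5
time_s: 3.3
eef_pos: [520.3, -201.5, 67.9]
ee_rot: [0.0, 0.996, 0.09, 0.0]
force: [-4.7, 1.7, 14.9]
grip_width: -0.001
grip_force: 7.7
```

The right side stops at 68 mm, so it is shut. Next is the near side.

```bash
python3 -m handwheel '[[[1,0,0,0.3,0],[1,0,0,0.3,0],[1,-0.44,0.42,0,0],[1,-0.44,0.42,0,0],[1,-0.44,0.42,0,0],[1,0,0,0,0],[1,0,0,0,0]]]'
```

```text
time_s: 4.0
eef_pos: [454.5, -138.5, 96.7]
ee_rot: [0.0, 0.996, 0.09, 0.0]
force: [-0.1, -1.0, -0.2]
grip_width: 0.002
grip_force: 0.0
```

```bash
python3 -m handwheel '[[[1,0,0,-0.17,0],[1,0,0,-0.17,0],[1,0,0,-0.06,0],[1,0,0,-0.05,0],[1,0,0,-0.05,0],[1,0,0,-0.04,0],[1,0,0,-0.04,0],[1,0,0,-0.02,0],[1,0,0,-0.02,0],[1,0,0,0,0]]]'
python3 - <<'E'
from h import *
c=optics.capture("side");u,v=proj(c,[[506,-129,70]])[0].astype(int)
cv2.imwrite("pics/b.png",cv2.resize(c["img"][v-70:v+60,u-80:u+80],None,fx=4,fy=4))
E
```

```text
time_s: 5.0
eef_pos: [454.4, -138.5, 67.7]
ee_rot: [0.0, 0.996, 0.091, 0.0]
force: [-11.7, 4.5, 32.2]
grip_width: 0.005
grip_force: 16.1
```

View pics/b.png

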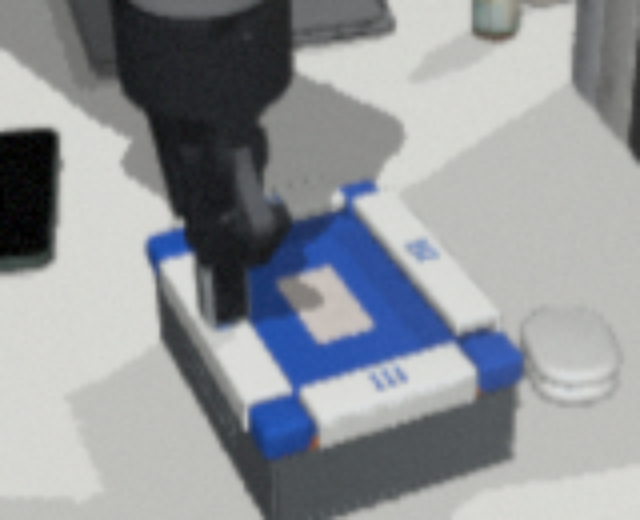

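The near side, at crop (225,320), is flush. The right side, at (390,380), is level with its corners, with only specks of orange at the ends; I'll check those later. Next is the left side.

```bash
python3 -m handwheel '[[[1,0,0,0.33,0],[1,0,0,0.33,0],[1,0.26,0.54,0,0],[1,0.26,0.54,0,0],[1,0.26,0.54,0,0],[1,0,0,0,0],[1,0,0,0,0]]]'
```

```text
time_s: 5.75
eef_pos: [493.2, -57.1, 98.1]
ee_rot: [0.0, 0.996, 0.091, -0.0]
force: [0.2, 0.0, -0.1]
grip_width: -0.0
grip_force: 0.0
```

```bash
python3 -m handwheel '[[[1,0,0,-0.19,0],[1,0,0,-0.18,0],[1,0,0,-0.06,0],[1,0,0,-0.05,0],[1,0,0,-0.05,0],[1,0,0,-0.04,0],[1,0,0,-0.04,0],[1,0,0,-0.02,0],[1,0,0,0,0]]]'
```

```text
time_s: 6.65
eef_pos: [493.4, -57.4, 67.9]
ee_rot: [0.0, 0.996, 0.09, 0.0]
force: [-5.2, 0.2, 13.1]
grip_width: -0.002
grip_force: 6.9
```

Left is shut. Now the far side at (558.7,-120.1), so dx is 65 and dy is -62.7.

```bash
python3 -m handwheel '[[[1,0,0,0.32,0],[1,0,0,0.31,0],[1,0.43,-0.42,0,0],[1,0.43,-0.42,0,0],[1,0.44,-0.42,0,0],[1,0,0,0,0],[1,0,0,0,0]]]'
```

```text
time_s: 7.35
eef_pos: [558.0, -120.4, 97.8]
ee_rot: [-0.0, 0.996, 0.09, -0.0]
force: [-0.3, 1.5, -0.7]
grip_width: 0.006
grip_force: 0.0
```

```bash
python3 -m handwheel '[[[1,0,0,-0.19,0],[1,0,0,-0.18,0],[1,0,0,-0.06,0],[1,0,0,-0.05,0],[1,0,0,-0.05,0],[1,0,0,-0.04,0],[1,0,0,-0.04,0],[1,0,0,-0.02,0],[1,0,0,0,0]]]'
```

```text
time_s: 8.25
eef_pos: [558.4, -120.5, 67.9]
ee_rot: [0.0, 0.996, 0.09, 0.0]
force: [-4.1, 1.3, 11.1]
grip_width: -0.0
grip_force: 5.7
```

Far is shut. I'll lift, retreat and check.

```bash
python3 -m handwheel '[[[1,0,0,0.4,0],[1,0,0,0.8,0],[1,0,0,0.9,0],[1,0,0,0.8,0],[1,-0.7,-0.6,0,0],[1,-0.7,-0.6,0,0],[1,-0.7,-0.6,0,0],[1,-0.7,-0.6,0,0],[1,-0.7,-0.6,0,0],[1,-0.7,-0.6,0,0]]]'
python3 -m handwheel '[[[1,-0.7,-0.6,0,0],[1,-0.7,-0.6,0,0],[1,-0.7,-0.6,0,0],[1,0,0,0,0],[1,0,0,0,0]]]'
python3 - <<'E'
from h import *
o=[]
for n in("top","side"):
    c=optics.capture(n);u,v=proj(c,[[515,-140,50]])[0].astype(int)
    o.append(cv2.resize(c["img"][v-70:v+60,u-80:u+80],(400,325),interpolation=2))
cv2.imwrite("pics/c.png",np.hstack(o))
E
```

```text
time_s: 9.25
eef_pos: [346.7, -301.4, 211.9]
ee_rot: [0.0, 0.996, 0.09, 0.0]
force: [0.9, -0.7, -0.7]
grip_width: -0.003
grip_force: 0.0
time_s: 9.75
eef_pos: [242.6, -390.7, 211.7]
ee_rot: [-0.0, 0.996, 0.089, 0.0]
force: [-0.1, -0.5, -0.2]
grip_width: -0.003
grip_force: 0.0
```

View pics/c.png

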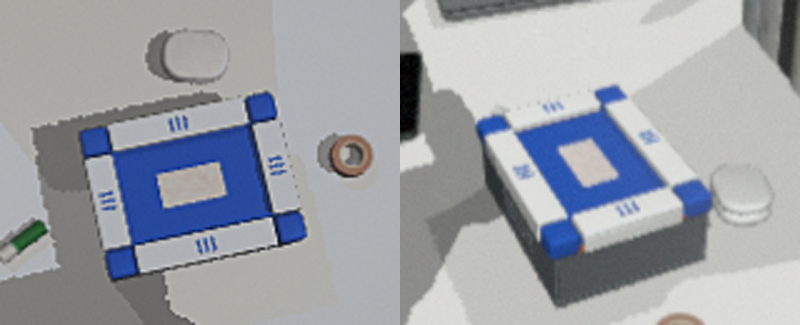

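All four sections are level with the corners, at side-crop (555,105), (520,170), (625,210) and (648,137). The bystanders haven't moved.

```bash
python3 -c "
from rig import ctrl
print(ctrl.finish_job())"
```

```text
the job is handed in; nothing more can be done
None
```

All four rim sections were pressed shut in turn round the lid (right, near, left, far), each stopping at about 68 mm, level with the corners; the earbud case, battery and tape roll stayed put, and the job was handed in at about 10 s.

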